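Close a specimen jar in the stoppering press

ROBOT

A 6-joint arm with a two-finger parallel gripper is mounted at the origin on the work surface. World frame = base frame: x ahead of the robot, y to its left, z up, the work surface at z = 0. Lengths are in m, angles in degrees, forces in N, time in s.
With the tool pointing down it reaches from about 0.375 to 0.975 m from the base axis. Payload 3.8 kg.
Tool frame: the origin (TCP) lies on the centre line of the jaws, within the pads' length; the fingertips stand 22 mm ahead of it and the grasp point (between the pads) lies 3 mm ahead of it; z points along the fingers, y is the line along which they close (so a half turn about z gives the same grasp; the last joint's range is limited). The gripper opens to 85 mm and grips with 20 to 120 N. Pads are 22 mm wide; open, the fingers measure 114 mm over their backs; the gripper's body (76 mm by 85 mm) begins 54 mm behind the grasp point. The pads swing forward as they close: fully open they stand 13 mm farther back than shut.
Start: joints at [66.813, 15.12, 91.902, -0, 72.978, -2.114], TCP at [0.243, 0.63, 0.214] pointing down, gripper open.
Joint ranges: [-150.88, 150.88], [-54.13, 125.18], [17.81, 147.31], [-75.09, 255.09], [0, 152.58], [-146.25, 146.25]. Speed limits (degrees/s): [147.25, 147.25, 180, 180, 180, 180].

INTERFACE

Orientations are given as a 3x3 rotation matrix whose columns are the frame's x, y, z axes.
In Python, from station import r gives the robot as it stands.
- The arm moves only by the tool send_rows, never from a script. Its arguments are lists of equal length, an entry for each row: "fingers": the opening, from 0 (shut) to 1 (fully open); "dp": the shift along the world's x, y, z each as a share of 0.04 m, from -1 to 1, a list of three; "turn": the turn, a rotation vector about the world's x, y, z each as a share of pi/2 rad, from -1 to 1, a list of three. A call has 1 to 20 rows; each row shifts and turns the commanded pose from where the row before left it; what a row does not reach is not made up. A row lasts 1/10 s, in which the tool goes at most 50 mm and 8.59 degrees, less where a joint would pass 70% of its speed; a pose out of reach is approached as far as the arm can. A call with a number of a shift or a turn outside -1 to 1 is refused whole. A call with a gripper value outside its range is refused whole. The fingers move at their own pace and stop on an object; "squeeze" is the grip in N (left out, the last holds). Time passes only in rows, so rows that do not move let the fingers close. It gives the time, the measured TCP pose, the force, the opening and the grip force at its end, in the units of the state.
- r.state(): the state, without advancing time (a new reading comes with each control period).
- r.snapshot(name): name is "scene" or "top"; returns a dict with "frame" (480x640x3 uint8, blue, green, red), "intrinsics" (3x3 intrinsics, pixels), "dist_coeffs" ([k1, k2, p1, p2, k3] as OpenCV has them; the pictures are not rectified), "position" and "rotation" of the camera in the world. Camera axes: x right, y down, z forward; pixel columns grow to the right and rows downward; lengths in m; the calibration is good to about 2 mm. A picture is of the moment at which its call begins. There is no depth.
- r.job_done(): hands the job in; it is judged then, once.
The state is a dict: "time_s": time; "q": joint angles; "joint_velocities": joint speeds; "tau": joint torques, N m; "eef_pos": TCP position; "tcp_rot": TCP orientation; "contact_force": force on the tool from outside, world axes, zero at the start; "wrist_torque": the same for the moment, N m; "width": finger opening in m; "grip_force": force on a finger pad.
Only numpy, scipy, OpenCV 4.12 (cv2) and the standard library are available. Lean on these libraries where they do the work, as an engineer would, in place of code of your own. Each camera call takes 0.05 s, during which the arm holds its last target. There are 200 camera calls.

TASK

One of the three amber jars still has its stopper standing proud: bring that jar into the V-shaped nest of the stoppering press, upright and fully home against both fences. Then push the press's black plunger head all the way down to its hard stop, past the resistance of the stopper, so that the press drives the stopper home; press firmly but do not lean on the press hard (stay under 45 N). Let the plunger spring back up, leave the jar standing closed in the nest, and leave everything else on the bench where it is.

Things in the scene. Friction and masses are not known exactly. Their poses are not given: they have to be found in the camera images.
- press: grey bench press fixed to the table. Origin on the vertical axis of nest and plunger, at table level; x points from the nest back to the column, so its mouth faces -x. Foot 14 mm high, x 32 to 176 mm, y +-75 mm; column 42 x 60 mm at x = 105 mm. A beam 44 mm wide runs from the column over the nest, 124 to 167 mm above the table, its round end reaching 24 mm in front of the axis
- nest (a point): where the centre of the jar's underside belongs: same place and axes as press, on the table itself (no step). Two aluminium fences 36 mm high form a 90 degree V, symmetric about x and open to -x, with tips at x = -14 mm, y = +-58 mm; a jar of 60 mm diameter touching both fences stands centred here
- plunger (a joint): how far the plunger is pressed straight down, m: 0 at rest, 0.025 at its hard stop. Its black mushroom head, 62 mm diameter with a flat top, is on the nest axis; it is clamped at some height on the rod, its top 237 to 273 mm above the table at rest. The spring takes 4 N rising to 9 N; the pad (48 mm, underside at 105 mm) meets the stopper halfway and adds 8 N, which is not yet the stop
- jar: amber glass jar, loose, 60 mm diameter, 70 mm tall without stopper, 0.2 to 0.4 kg; origin at the centre of its underside, z up. It is the one jar of the three whose white stopper stands proud
- stopper (a joint): how far the stopper of jar stands proud of its home position, m: 7 to 12 mm at the start, 0 fully home. It is stiff: it moves only when pushed with about 8 N and stays where it is left
- stopper_top (a point): centre of the top of that stopper: a white flange 56 mm diameter, 10 mm thick, above a 42 mm plug; 80 mm above the jar's underside when home, 87 to 92 mm at the start
- jar_b: a closed amber jar: like jar (60 mm diameter) but its white stopper is fully home, 80 mm tall in all; origin at the centre of the underside, z up
- jar_c: another closed amber jar, same as jar_b
- slide_rack: dark wooden slide rack, a grooved board 90 x 220 x 28 mm with some glass slides standing in it; origin at the centre of the underside
- dishes: stack of three Petri dishes, 90 mm diameter, 44 mm tall; origin at the centre of the underside
- wash_bottle: white plastic bottle, 64 mm diameter, 170 mm tall; origin at the centre of the underside
- forceps: steel forceps lying flat, 150 x 15 x 10 mm along its x, origin below its middle
- tally_counter: round metal hand counter lying flat, 48 mm diameter, 20 mm tall; origin at the centre of the underside
- slide_box: cardboard box 85 x 175 x 35 mm; origin at the centre of the underside

How it is judged:
By the outcome, as a careful person would: the job done as asked, in the order asked, and still so for the second after the job is handed in, with the robot touching nothing.
It also fails if it takes over 69 s, if anything falls off the work surface, if the arm or the gripper's body presses on something with over 40 N, if the wrist force passes 120 N, or if a joint passes its speed limit or range.

## Working session

There is one attempt and no reset: what is moved stays moved. The work goes in short steps, Python scripts to look and compute and a tool call to move; the robot and the scene stay as the last step left them, time stands still between calls to the robot, and variables do not carry over. Pictures are saved under pics/ and viewed, at most 13 in all, crops included, and the job is handed in when it is done.

Besides the shell and the picture viewer there is one more tool, called by a JSON object that holds its "name" and its "arguments". send_rows: Moves the arm, as the interface text tells. Shift numbers are shares of 0.04 m and turn numbers shares of pi/2 rad, none past 1 either way. Its arguments: {"type":"object","properties":{"fingers":{"type":"array"},"dp":{"type":"array"},"turn":{"type":"array"},"squeeze":{"type":"number"}},"required":["fingers","dp","turn"]}

```bash
mkdir -p pics; ls; python3 - <<'E'
from station import r
import cv2
for n in("scene","top"):
    s=r.snapshot(n); cv2.imwrite(f"pics/{n}0.png",s["frame"]); print(n,s["intrinsics"],s["dist_coeffs"],s["position"],s["rotation"])
st=r.state();print(st)
E
```

```text
pics
scene [[511.12494977   0.         317.02248493]
 [  0.         511.12494977 239.28690689]
 [  0.           0.           1.        ]] [-0.09192206  0.          0.          0.          0.        ] [ 0.98685561 -0.44060259  0.76909423] [[ 0.82566022  0.40177073 -0.39606246]
 [ 0.56395546 -0.56851604  0.59895221]
 [ 0.0154736  -0.7178926  -0.69598188]]
top [[449.93517075   0.         314.30099538]
 [  0.         449.93517075 237.49729309]
 [  0.           0.           1.        ]] [-0.10924746  0.          0.          0.          0.        ] [0.47438088 0.13455305 1.10126537] [[ 0.01285769 -0.99193239  0.12611425]
 [-0.99965128 -0.0098423   0.0245041 ]
 [-0.02306516 -0.12638534 -0.99171303]]
{'time_s': 0.1, 'q': array([ 6.68122424e+01,  1.51658015e+01,  9.19754164e+01,  5.51233296e-04,
        7.29762923e+01, -2.11407985e+00]), 'joint_velocities': array([ 0.05919022, -0.00394859, -0.11633488, -0.09537576,  0.1510497 ,
       -0.11109637]), 'tau': array([ 1.00581296e-04, -5.16706789e+01, -3.68592489e+01, -1.25093425e-04,
        6.30053037e-03,  7.51759785e-06]), 'eef_pos': array([0.24242762, 0.6292073 , 0.21255654]), 'tcp_rot': array([[-9.33117772e-01,  3.59569963e-01, -8.16004414e-04],
       [ 3.59570879e-01,  9.33115878e-01, -1.88164146e-03],
       [ 8.48449233e-05, -2.04920451e-03, -9.99997897e-01]]), 'contact_force': array([-0.07543637, -0.40156969,  0.46345647]), 'wrist_torque': array([-0.02925266,  0.02737466,  0.03804093]), 'grip_force': 0.0, 'width': 0.08541579050276915}
```

View pics/scene0.png

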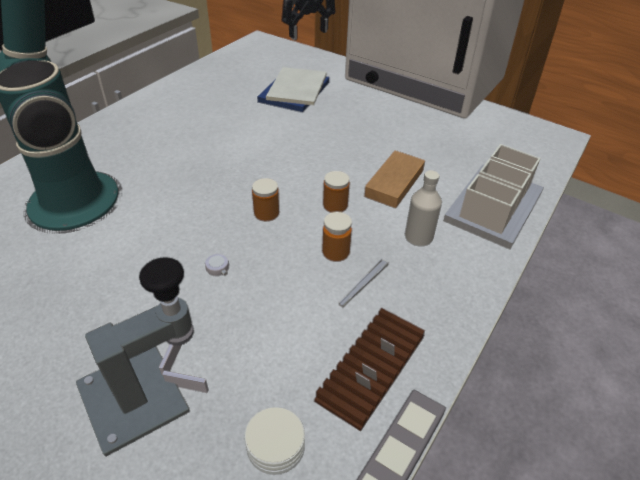

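View pics/top0.png

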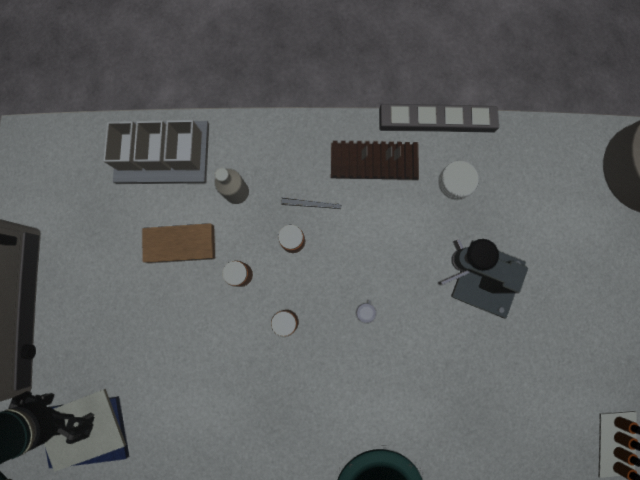

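The scene view shows the jars at about (265,200), (336,190) and (337,236), and the press at (140,350) with its mouth towards the upper right. In the top view the jars are at (285,323), (236,274) and (291,238), and the plunger head is at (482,254). Next I'll zoom in.

```bash
python3 - <<'E'
import cv2,numpy as np
s=cv2.imread("pics/scene0.png");t=cv2.imread("pics/top0.png")
f=lambda i,x,y,w,h:cv2.resize(i[y:y+h,x:x+w],(400,300),interpolation=cv2.INTER_CUBIC)
a=np.hstack([f(s,240,165,120,90+10)[:300],f(s,70,250,160,120)])
b=np.hstack([f(t,215,220,133,100+20),f(t,430,225,133,100)])
cv2.imwrite("pics/zoom.png",np.vstack([a,b]))
hs=cv2.cvtColor(s,cv2.COLOR_BGR2HSV)
for y,x in[(187,265),(193,265),(205,265),(178,336),(186,336),(220,337),(228,337),(245,337)]:print((x,y),hs[y,x],s[y,x])
for x in (265,336,337):
    print(x,[tuple(s[y,x]) for y in range(168,265,2)] if x==337 else '')
E
```

```text
(265, 187) [ 26  20 200] [184 198 200]
(265, 193) [ 24  20 181] [167 178 181]
(265, 205) [ 14 182  91] [26 56 91]
(336, 178) [ 24  20 200] [184 197 200]
(336, 186) [ 23  23 131] [119 128 131]
(337, 220) [ 24  20 200] [184 197 200]
(337, 228) [ 26  21 199] [183 197 199]
(337, 245) [ 14 175  93] [29 58 93]
265 
336 
337 [(np.uint8(183), np.uint8(180), np.uint8(177)), (np.uint8(183), np.uint8(183), np.uint8(180)), (np.uint8(183), np.uint8(197), np.uint8(199)), (np.uint8(183), np.uint8(197), np.uint8(200)), (np.uint8(184), np.uint8(197), np.uint8(199)), (np.uint8(182), np.uint8(197), np.uint8(199)), (np.uint8(184), np.uint8(198), np.uint8(200)), (np.uint8(185), np.uint8(198), np.uint8(200)), (np.uint8(184), np.uint8(198), np.uint8(199)), (np.uint8(116), np.uint8(124), np.uint8(127)), (np.uint8(91), np.uint8(101), np.uint8(115)), (np.uint8(23), np.uint8(66), np.uint8(113)), (np.uint8(24), np.uint8(53), np.uint8(89)), (np.uint8(30), np.uint8(59), np.uint8(93)), (np.uint8(24), np.uint8(56), np.uint8(91)), (np.uint8(25), np.uint8(55), np.uint8(91)), (np.uint8(28), np.uint8(56), np.uint8(92))
[... 752 characters left out ...]
, np.uint8(106), np.uint8(123)), (np.uint8(26), np.uint8(83), np.uint8(147)), (np.uint8(32), np.uint8(74), np.uint8(123)), (np.uint8(29), np.uint8(59), np.uint8(94)), (np.uint8(28), np.uint8(58), np.uint8(94)), (np.uint8(29), np.uint8(58), np.uint8(93)), (np.uint8(28), np.uint8(57), np.uint8(92)), (np.uint8(26), np.uint8(57), np.uint8(92)), (np.uint8(28), np.uint8(56), np.uint8(91)), (np.uint8(24), np.uint8(56), np.uint8(90)), (np.uint8(28), np.uint8(56), np.uint8(91)), (np.uint8(30), np.uint8(57), np.uint8(91)), (np.uint8(29), np.uint8(56), np.uint8(90)), (np.uint8(43), np.uint8(64), np.uint8(93)), (np.uint8(174), np.uint8(172), np.uint8(170)), (np.uint8(180), np.uint8(178), np.uint8(175))]
```

View pics/zoom.png

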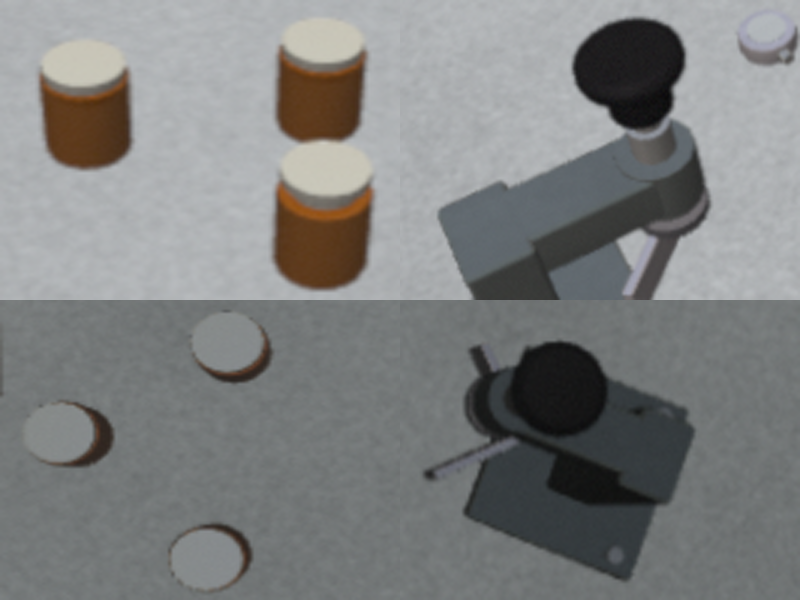

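The front jar, scene (337,236) and top (291,238), has the proud stopper: an amber ring shows under its flange. Next I'll pick press features on enlarged crops and triangulate the stopper.

```bash
cat > h.py <<'E'
import cv2,numpy as np
from station import r
def ray(s,px):
    p=cv2.undistortPoints(np.array(px,float).reshape(-1,1,2),s["intrinsics"],np.array(s["dist_coeffs"])).reshape(-1,2)
    return np.c_[p,np.ones(len(p))]@np.array(s["rotation"]).T
def plane(s,px,z):
    d=ray(s,px);c=np.array(s["position"]);z=np.broadcast_to(z,len(d));return c+d*((z-c[2])/d[:,2])[:,None]
def tri(s,a,t,b):
    d1,d2=ray(s,[a])[0],ray(t,[b])[0];c1,c2=np.array(s["position"]),np.array(t["position"])
    k=np.linalg.lstsq(np.c_[d1,-d2],c2-c1,rcond=None)[0];p,q=c1+k[0]*d1,c2+k[1]*d2
    return (p+q)/2,np.linalg.norm(p-q)
def proj(s,P):
    R=np.array(s["rotation"]).T
    return cv2.projectPoints(np.array(P,float).reshape(-1,1,3),cv2.Rodrigues(R)[0],-R@np.array(s["position"]),s["intrinsics"],np.array(s["dist_coeffs"]))[0].reshape(-1,2)
E
python3 - <<'E'
from h import *
s=r.snapshot("scene");t=r.snapshot("top")
def blobs(im,lo,hi,box,amin):
    m=cv2.inRange(im,lo,hi);x,y,w,h=box;z=np.zeros_like(m);z[y:y+h,x:x+w]=m[y:y+h,x:x+w]
    cs,_=cv2.findContours(z,cv2.RETR_EXTERNAL,cv2.CHAIN_APPROX_NONE)
    return [(cv2.fitEllipse(cv2.convexHull(c))) for c in cs if cv2.contourArea(c)>amin]
print("pix",t["frame"][238,291],t["frame"][210,300])
S=blobs(s["frame"],(170,190,192),(255,255,255),(240,165,120,100),100)
h=t["frame"].astype(int)[238,291]
T=blobs(t["frame"],tuple(int(v)-20 for v in h),(255,255,255),(215,220,100,120),100)
print(S);print(T)
for a in S:
  for b in T:
    p,e=tri(s,a[0],t,b[0])
    if e<.012:print(a[0],b[0],p.round(4),round(e,4))
TB=blobs(t["frame"],(0,0,0),(28,28,28),(460,230,45,45),200);print("headtop",TB)
f=lambda i,x,y,w,h:cv2.resize(i[y:y+h,x:x+w],(400,600),interpolation=cv2.INTER_CUBIC)
a=f(s["frame"],70,250,140,210);b=f(t["frame"],432,228,100,100*3//2)
a=cv2.resize(s["frame"][340:460,70:220],(800,640))[:300*2];
a=cv2.resize(s["frame"][340:460,70:220],(400,320),interpolation=cv2.INTER_CUBIC)
c=cv2.resize(s["frame"][250:370,90:240],(400,280),interpolation=cv2.INTER_CUBIC)
b=cv2.resize(t["frame"][225:325,430:530],(400,400),interpolation=cv2.INTER_CUBIC)
b=np.vstack([np.clip(b*2.0,0,255).astype('uint8'),np.zeros((200,400,3),'uint8')])
cv2.imwrite("pics/z2.png",np.hstack([np.vstack([a,c]),b]))
E
```

```text
pix [139 138 134] [118 117 114]
[((337.3232727050781, 220.3147430419922), (16.7943115234375, 26.062068939208984), 93.54310607910156), ((264.3883972167969, 185.2501220703125), (14.084927558898926, 23.540977478027344), 85.61164093017578), ((336.4244079589844, 177.5228271484375), (13.690753936767578, 23.158203125), 92.53438568115234)]
[((282.45172119140625, 323.66046142578125), (22.797937393188477, 24.96027946472168), 60.17314910888672), ((251.34593200683594, 275.42681884765625), (130.7069091796875, 165.70651245117188), 72.87393951416016)]
(264.3883972167969, 185.2501220703125) (282.45172119140625, 323.66046142578125) [0.4069 0.2277 0.0793] 0.0038
headtop [((482.1503601074219, 254.56497192382812), (30.22872543334961, 31.718772888183594), 108.8890151977539)]
```

View pics/z2.png

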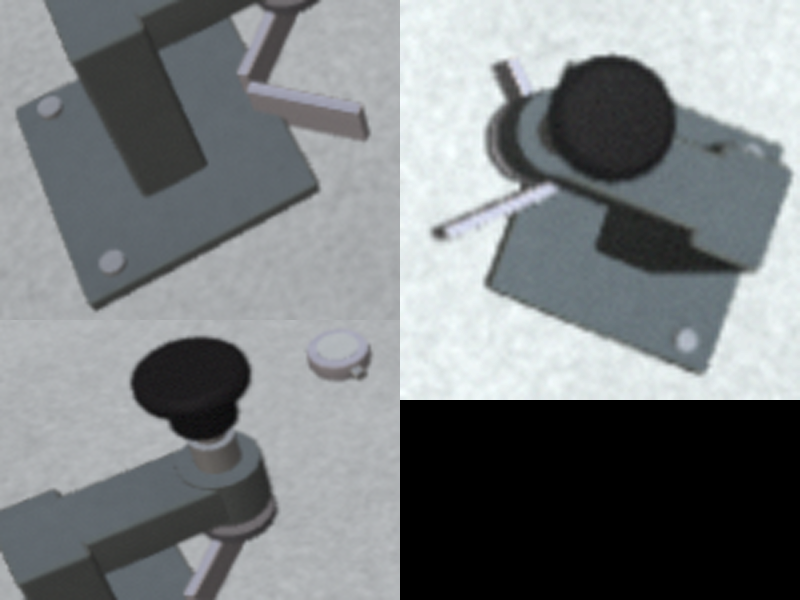

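```bash
python3 - <<'E'
from h import *
s=r.snapshot("scene");t=r.snapshot("top")
W=np.r_[plane(s,[(189.2,409),(104.9,454),(76.4,381.2)],.014),plane(t,[(451.75,296.25),(506.25,318.5),(525,261.3)],.014)][:,:2]
M=np.array([(32,75),(176,75),(176,-75),(32,-75),(176,-75),(176,75)])/1e3
def fit(M,W):
    a,b=M-M.mean(0),W-W.mean(0);th=np.arctan2((a[:,0]*b[:,1]-a[:,1]*b[:,0]).sum(),(a*b).sum())
    R=np.array([[np.cos(th),-np.sin(th)],[np.sin(th),np.cos(th)]]);o=W.mean(0)-R@M.mean(0);return th,R,o
for i in (slice(0,6),slice(0,3),slice(3,6)):
    th,R,o=fit(M[i],W[i]);print(np.degrees(th).round(2),o.round(4),((W[i]-M[i]@R.T-o)*1e3).round(1).tolist())
th,R,o=fit(M,W)
u=o-np.array(s["position"])[:2];u/=np.linalg.norm(u)
for z in np.arange(.235,.28,.005):print(z.round(3),proj(s,[np.r_[o+.031*u,z]]).round(1),proj(t,[np.r_[o,z]]).round(1))
print("fence tips in top/scene, z=36", plane(t,[(441.8,284),(459,240.5)],.036).round(4).tolist(), (np.array([(-.014,-.058),(-.014,.058)])@R.T+o).round(4))
# jars in top
m=cv2.inRange(t["frame"],(128,128,126),(255,255,255));m[:215]=0;m[345:]=0;m[:,:215]=0;m[:,320:]=0
m=cv2.morphologyEx(m,cv2.MORPH_OPEN,np.ones((5,5)))
for c in cv2.findContours(m,0,1)[0]:
    if cv2.contourArea(c)>150:
        e=cv2.fitEllipse(cv2.convexHull(c));print(e,plane(t,[e[0]],.0895).round(4))
for a,z in(((337.3,220.3),.0895),((264.4,185.25),.08),((336.4,177.5),.08)):print(plane(s,[a],z).round(4))
E
```

```text
-111.64 [ 0.554 -0.169] [[-2.0, -3.0], [-0.6, 0.9], [1.2, -0.4], [0.8, -0.6], [0.5, -0.2], [0.0, 3.3]]
-111.77 [ 0.5538 -0.1698] [[-1.7, -2.0], [0.0, 1.8], [1.7, 0.2]]
-111.24 [ 0.5537 -0.1677] [[1.1, -1.3], [-0.1, -0.6], [-1.0, 1.9]]
0.235 [[160.2 263.8]] [[481.  254.7]]
0.24 [[159.5 261.4]] [[481.9 254.5]]
0.245 [[158.8 259. ]] [[482.8 254.2]]
0.25 [[158.1 256.5]] [[483.7 254. ]]
0.255 [[157.4 254.1]] [[484.6 253.8]]
0.26 [[156.6 251.6]] [[485.5 253.5]]
0.265 [[155.9 249.1]] [[486.5 253.3]]
0.27 [[155.2 246.5]] [[487.4 253. ]]
0.275 [[154.5 244. ]] [[488.3 252.8]]
0.28 [[153.7 241.4]] [[489.3 252.5]]
fence tips in top/scene, z=36 [[0.502, -0.1421, 0.036], [0.606, -0.1859, 0.036]] [[ 0.5053 -0.1346]
 [ 0.6131 -0.1773]]
((282.87933349609375, 323.34075927734375), (22.869415283203125, 23.094112396240234), 24.34029769897461) [[0.4096 0.2271 0.0895]]
((233.80873107910156, 272.4485778808594), (22.100452423095703, 23.122507095336914), 75.19705963134766) [[0.5215 0.3408 0.0895]]
((289.8697509765625, 236.06089782714844), (22.61794662475586, 23.138147354125977), 31.09549331665039) [[0.6058 0.2151 0.0895]]
[[0.6025 0.2123 0.0895]]
[[0.4061 0.2257 0.08  ]]
[[0.5187 0.3399 0.08  ]]
```

{"name": "send_rows", "arguments": {"fingers": [1,1,1,1,1,1,1,1,1,1,1,1,1,1,1,1,1,1,1,1], "dp": [[0.2,-0.2,0],[0.476,-0.548,0],[0.476,-0.548,0],[0.476,-0.548,0],[0.476,-0.548,0],[0.476,-0.548,0],[0.476,-0.548,0],[0.476,-0.548,0],[0.476,-0.548,0],[0.476,-0.548,0],[0.476,-0.548,0],[0.476,-0.548,0],[0.476,-0.548,0],[0.476,-0.548,0],[0.476,-0.548,0],[0.476,-0.548,0],[0.476,-0.548,0],[0.476,-0.548,0],[0.476,-0.548,0],[0.2,-0.3,0]], "turn": [[0,0,0],[0,0,0],[0,0,0],[0,0,0],[0,0,0],[0,0,0],[0,0,0],[0,0,0],[0,0,0],[0,0,0],[0,0,0],[0,0,0],[0,0,0],[0,0,0],[0,0,0],[0,0,0],[0,0,0],[0,0,0],[0,0,0],[0,0,0]], "squeeze": 35}}

```text
time_s: 2.3
eef_pos: [0.6028, 0.2127, 0.2138]
tcp_rot: [[-0.932, 0.361, 0.001], [0.361, 0.932, -0.001], [-0.001, -0.0, -1.0]]
contact_force: [-0.4, -0.1, -1.0]
width: 0.0857
grip_force: 0.0
```

```bash
python3 - <<'E'
from h import *
s=r.snapshot("scene");t=r.snapshot("top")
print("tips",plane(s,[(206.9,379.4)],.036).round(4), plane(t,[(310,204),(282,202),(366,313)],.01).round(3).tolist())
print(r.state()["q"].round(1))
E
```

```text
tips [[ 0.6078 -0.1808  0.036 ]] [[0.696, 0.173, 0.01], [0.701, 0.243, 0.01], [0.432, 0.035, 0.01]]
[ 17.3  11.3  96.6  -0.   72.1 -51.5]
```

{"name": "send_rows", "arguments": {"fingers": [1,1,1,1,1,1,1,1,0,0,0,0,0,0,0,0], "dp": [[0.02,0.02,-0.4],[0,0,-0.6],[0,0,-0.6],[0,0,-0.6],[0,0,-0.6],[0,0,-0.6],[0,0,-0.4],[0,0,-0.2],[0,0,0],[0,0,0],[0,0,0],[0,0,0],[0,0,0],[0,0,0],[0,0,0],[0,0,0]], "turn": [[0,0,0],[0,0,0],[0,0,0],[0,0,0],[0,0,0],[0,0,0],[0,0,0],[0,0,0],[0,0,0],[0,0,0],[0,0,0],[0,0,0],[0,0,0],[0,0,0],[0,0,0],[0,0,0]]}}

```text
time_s: 4.0
eef_pos: [0.6032, 0.2162, 0.055]
tcp_rot: [[-0.933, 0.36, 0.002], [0.36, 0.933, 0.0], [-0.002, 0.001, -1.0]]
contact_force: [-0.3, -0.3, 5.3]
width: 0.0544
grip_force: 37.9
```

{"name": "send_rows", "arguments": {"fingers": [0,0,0,0,0], "dp": [[0,0,0],[0,0,0.2],[0,0,0.4],[0,0,0.4],[0,0,0]], "turn": [[0,0,0],[0,0,0],[0,0,0],[0,0,0],[0,0,0]]}}

```text
time_s: 4.5
eef_pos: [0.6048, 0.2169, 0.0977]
tcp_rot: [[-0.933, 0.36, 0.006], [0.36, 0.933, 0.002], [-0.005, 0.004, -1.0]]
contact_force: [0.4, 0.7, -2.0]
width: 0.0546
grip_force: 37.6
```

```bash
python3 - <<'E'
from h import *
s=r.snapshot("scene")
cv2.imwrite("pics/g.png",cv2.resize(s["frame"][130:290,230:430],(800,600),interpolation=cv2.INTER_CUBIC))
x=r.state();print(x["width"],x["grip_force"],x["contact_force"],x["eef_pos"])
E
```

```text
0.05446043948928152 37.618328332901 [ 0.86024485 -1.01788012 -1.95184898] [0.6040135  0.21671608 0.09641482]
```

View pics/g.png

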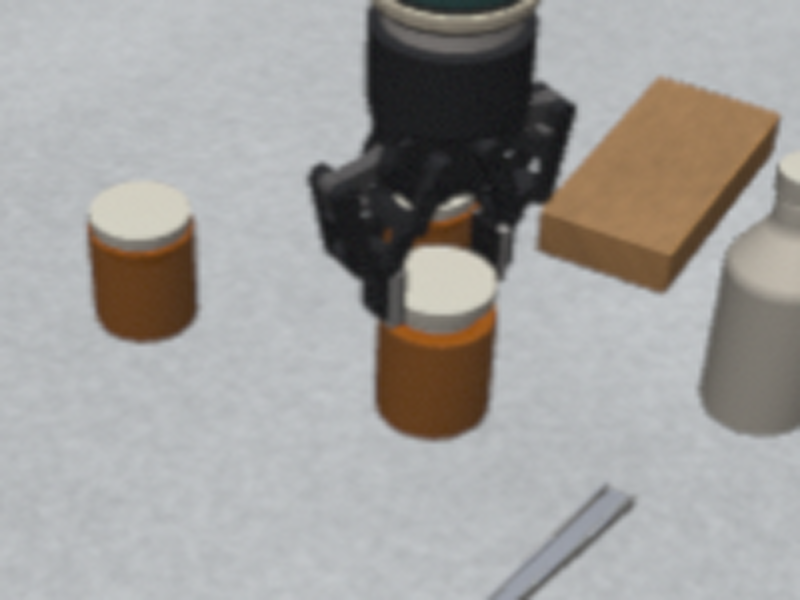

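```bash
python3 - <<'E'
from h import *
s=r.snapshot("scene");c=np.array([.604,.2167,0])
for k in(.03,.04):
  for z in(.0744,.0964,.114,.135):
    p=proj(s,[c+[-.36*k,-.93*k,z]])[0];print(k,z,((p-[230,130])*[4,3.75]).round())
# flange ellipse centre and jar bottom heights
f=s["frame"];m=cv2.inRange(f,(170,185,187),(255,255,255));m[:,:332]=0;m[:190]=0;m[220:]=0;m[:,356:]=0
ys,xs=np.nonzero(m);print(ys.min(),ys.max(),xs.min(),xs.max())
u=np.array([.604,.2167])-np.array(s["position"])[:2];u/=np.linalg.norm(u)
for z in(.04,.03,0):print("bottom front",z,((proj(s,[np.r_[c[:2]-.03*u,z]])[0]-[230,130])*[4,3.75]).round(),"top back",((proj(s,[np.r_[c[:2]+.028*u,z+.0895]])[0]-[230,130])*[4,3.75]).round())
E
```

```text
0.03 0.0744 [387. 377.]
0.03 0.0964 [388. 347.]
0.03 0.114 [389. 321.]
0.03 0.135 [390. 290.]
0.04 0.0744 [370. 384.]
0.04 0.0964 [371. 354.]
0.04 0.114 [372. 328.]
0.04 0.135 [373. 297.]
197 213 332 352
bottom front 0.04 [430. 441.] top back [442. 244.]
bottom front 0.03 [429. 454.] top back [442. 258.]
bottom front 0 [426. 492.] top back [439. 301.]
```

The scene view shows the jar lifted about 42 mm, and the pads are on the stopper flange. The fingertip is at crop (390,320), about 35 mm higher than the tool data suggest. The grip holds and the load is under the stopper's 8 N, so I'll carry the jar gently to the area in front of the press mouth.

{"name": "send_rows", "arguments": {"fingers": [0,0,0,0,0,0,0,0,0,0,0,0,0,0,0,0,0,0,0,0], "dp": [[0,-0.2,0],[-0.02,-0.4,0],[-0.02,-0.4,0],[-0.02,-0.4,0],[-0.02,-0.4,0],[-0.02,-0.4,0],[-0.02,-0.4,0],[-0.02,-0.4,0],[-0.02,-0.4,0],[-0.02,-0.4,0],[-0.02,-0.4,0],[-0.02,-0.4,0],[-0.02,-0.4,0],[-0.02,-0.4,0],[-0.02,-0.4,0],[-0.02,-0.4,0],[-0.02,-0.4,0],[-0.02,-0.4,0],[-0.02,-0.4,0],[0,-0.05,0]], "turn": [[0,0,-0.03],[0,0,-0.055],[0,0,-0.055],[0,0,-0.055],[0,0,-0.055],[0,0,-0.055],[0,0,-0.055],[0,0,-0.055],[0,0,-0.055],[0,0,-0.055],[0,0,-0.055],[0,0,-0.055],[0,0,-0.055],[0,0,-0.055],[0,0,-0.055],[0,0,-0.055],[0,0,-0.055],[0,0,-0.055],[0,0,-0.02],[0,0,-0.015]]}}

```text
time_s: 6.6
eef_pos: [0.5873, -0.0835, 0.0932]
tcp_rot: [[0.361, 0.932, -0.001], [0.932, -0.361, -0.0], [-0.001, -0.001, -1.0]]
contact_force: [0.7, 0.5, -1.5]
width: 0.0545
grip_force: 37.5
```

```bash
python3 - <<'E'
from h import *
s=r.snapshot("scene");t=r.snapshot("top")
a=cv2.resize(s["frame"][150:390,90:410],(800,600),interpolation=cv2.INTER_CUBIC)
cv2.imwrite("pics/c.png",a);x=r.state();print(x["eef_pos"],x["width"],x["grip_force"],x["contact_force"],x["q"].round(1))
E
```

```text
[ 0.58754197 -0.08217197  0.09342123] 0.05441185130143458 37.54119157791138 [-0.02173697  0.58848836 -1.67083656] [-10.4  12.3 108.8   0.   59.   10.7]
```

View pics/c.png

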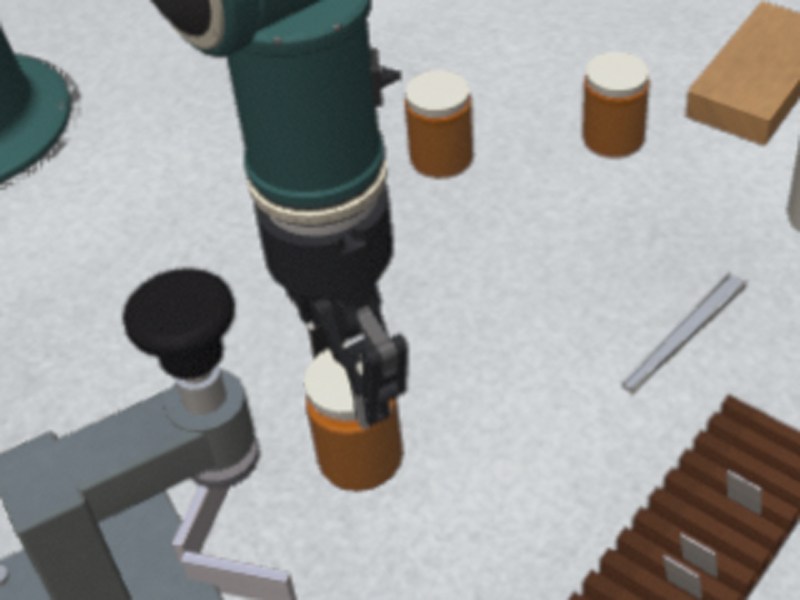

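{"name": "send_rows", "arguments": {"fingers": [0,0,0,0,0,0], "dp": [[0,0,-0.2],[0,0,-0.25],[0,0,-0.2],[0,0,-0.12],[0,0,-0.1],[0,0,0]], "turn": [[0,0,0],[0,0,0],[0,0,0],[0,0,0],[0,0,0],[0,0,0]]}}

```text
time_s: 7.3
eef_pos: [0.5872, -0.0816, 0.058]
tcp_rot: [[0.359, 0.933, -0.002], [0.933, -0.359, 0.0], [-0.0, -0.002, -1.0]]
contact_force: [0.6, -0.4, -2.7]
width: 0.0544
grip_force: 37.6
```

{"name": "send_rows", "arguments": {"fingers": [0,0,0], "dp": [[0,0,-0.05],[0,0,-0.02],[0,0,0]], "turn": [[0,0,0],[0,0,0],[0,0,0]]}}

```text
time_s: 7.6
eef_pos: [0.588, -0.082, 0.0563]
tcp_rot: [[0.36, 0.933, 0.0], [0.933, -0.36, -0.0], [0.0, 0.0, -1.0]]
contact_force: [0.3, -0.6, -2.7]
width: 0.0541
grip_force: 37.6
```

{"name": "send_rows", "arguments": {"fingers": [0,0,0], "dp": [[0,0,-0.03],[0,0,-0.02],[0,0,0]], "turn": [[0,0,0],[0,0,0],[0,0,0]]}}

```text
time_s: 7.9
eef_pos: [0.5883, -0.0819, 0.0551]
tcp_rot: [[0.36, 0.933, 0.001], [0.933, -0.36, -0.0], [0.0, 0.001, -1.0]]
contact_force: [-1.9, 0.2, 4.8]
width: 0.0542
grip_force: 38.0
```

{"name": "send_rows", "arguments": {"fingers": [1,1,1,1,1,1,1,1,1,1,1,1,1,1,1,1,1,1,1,1], "dp": [[0,0,0],[0,0,0],[0,0,0],[0,0,0],[0,0,0.3],[0,0,0.7],[0,0,0.8],[0,0,0.8],[0.2,0.5,0.8],[0.3,0.7,0.4],[0.3,0.7,0],[0.2,0.5,0],[0,0,0],[0,0,0],[0,0,0],[0,0,0],[0,0,0],[0,0,0],[0,0,0],[0,0,0]], "turn": [[0,0,0],[0,0,0],[0,0,0],[0,0,0],[0,0,0],[0,0,0],[0,0,0],[0,0,0],[0,0,0],[0,0,0],[-0.04,0.015,0],[-0.08,0.03,0],[-0.08,0.03,0],[-0.08,0.03,0],[-0.08,0.03,0],[-0.08,0.03,0],[-0.08,0.03,0],[-0.08,0.03,0],[-0.08,0.03,0],[-0.08,0.03,0]]}}

```text
time_s: 9.9
eef_pos: [0.6286, 0.0154, 0.2074]
tcp_rot: [[0.112, 0.936, -0.335], [0.266, -0.353, -0.897], [-0.957, 0.011, -0.288]]
contact_force: [-0.3, -0.2, -0.2]
width: 0.0859
grip_force: 0.0
```

```bash
python3 - <<'E'
from h import *
s=r.snapshot("scene")
a=cv2.resize(s["frame"][130:370,110:430],(800,600),interpolation=cv2.INTER_CUBIC)
x=r.state();p=np.array(x["eef_pos"]);R=np.array(x["tcp_rot"]);print(p,x["width"],x["q"].round(1))
for l,c in((0,(0,255,0)),(.022,(0,0,255)),(-.054,(255,0,0))):
    q=(proj(s,[p+R[:,2]*l])[0]-[110,130])*2.5;cv2.circle(a,tuple(int(v) for v in q),4,c,-1);print(l,q)
cv2.imwrite("pics/d.png",a)
E
```

```text
[0.62655299 0.01545803 0.20020796] 0.08517100644004603 [ 22.9  44.1  80.  -49.3 113.1  49.2]
0 [440.30816948 280.08163406]
0.022 [412.3919036  300.14393235]
-0.054 [507.56808243 231.77127173]
```

View pics/d.png

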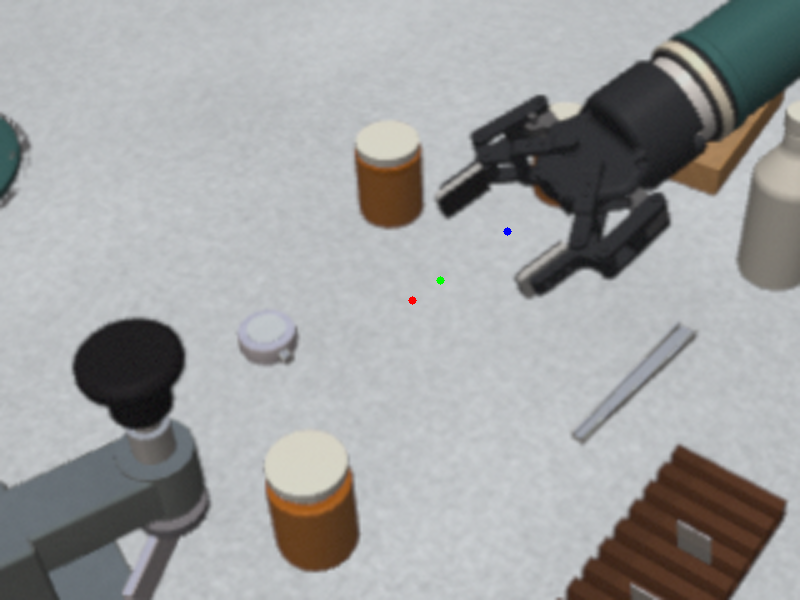

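The view shows the open fingertips mid-point near (482,250), with the TCP projected at (440,280), so the tips really sit about 34 mm behind the TCP. The jar stands upright in front of the press. I'll push it home with the tips part open as a cradle. First I'll measure the jar in the press frame while lowering to a safe height.

{"name": "send_rows", "arguments": {"fingers": [0.41,0.41,0.41,0.41,0.41,0.41,0.41,0.41,0.41], "dp": [[0,0,0],[0,0,0],[0,0,0],[-0.1,-0.2,-0.4],[-0.1,-0.2,-0.6],[-0.1,-0.3,-0.6],[-0.1,-0.3,-0.6],[-0.1,-0.3,-0.6],[-0.1,-0.2,-0.5]], "turn": [[0.062,-0.024,0],[0.062,-0.024,0],[0.062,-0.024,0],[0,0,0],[0,0,0],[0,0,0],[0,0,0],[0,0,0],[0,0,0]]}}

```text
time_s: 10.85
eef_pos: [0.6031, -0.0468, 0.0731]
tcp_rot: [[0.213, 0.934, -0.287], [0.532, -0.358, -0.767], [-0.819, 0.011, -0.573]]
contact_force: [1.0, -0.0, 0.6]
width: 0.0352
grip_force: 0.0
```

```bash
python3 - <<'E'
from h import *
s=r.snapshot("scene");t=r.snapshot("top")
a=cv2.resize(s["frame"][200:440,90:410],(800,600),interpolation=cv2.INTER_CUBIC)
x=r.state();p=np.array(x["eef_pos"]);R=np.array(x["tcp_rot"]);print(p,R[:,2].round(3),R[:,1].round(3),x["width"])
m=cv2.inRange(s["frame"],(170,185,187),(255,255,255));z=np.zeros_like(m);z[280:345,205:265]=m[280:345,205:265]
c=max(cv2.findContours(z,0,1)[0],key=cv2.contourArea);e=cv2.fitEllipse(cv2.convexHull(c));print(e)
w=plane(s,[e[0]],.0895)[0];o=np.array([.554,-.169]);ex=np.array([-.368,-.93]);ey=np.array([.93,-.368])
print(w,(w[:2]-o)@ex,(w[:2]-o)@ey,"tool",(p[:2]-o)@ex,(p[:2]-o)@ey)
cv2.imwrite("pics/e.png",a)
E
```

```text
[ 0.6008416  -0.04740015  0.07141995] [-0.292 -0.768 -0.57 ] [ 0.934 -0.358  0.005] 0.034797696294237866
((232.95730590820312, 315.79083251953125), (68.78765106201172, 109.25846099853516), 174.8063201904297)
[ 0.58905892 -0.08644566  0.0895    ] -0.08967721915465804 0.002224801725048083 tool -0.130325566747669 -0.0011860595975395913
```

View pics/e.png

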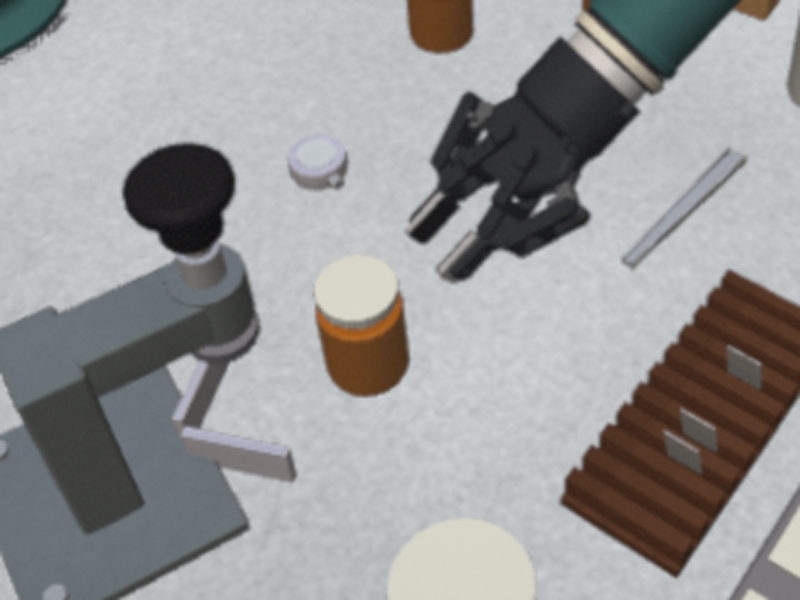

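The scene shows the jar upright at (360,325) in line with the cradle. The jar is at press x −90 mm, y +2 mm. Lowering, then pushing.

{"name": "send_rows", "arguments": {"fingers": [0.41,0.41,0.41,0.41,0.41,0.41,0.41,0.41,0.41,0.41,0.41,0.41,0.41,0.41], "dp": [[0,0,-0.5],[0,0,-0.5],[-0.09,-0.23,0],[-0.09,-0.23,0],[-0.09,-0.23,0],[-0.09,-0.23,0],[-0.09,-0.23,0],[-0.09,-0.23,0],[-0.09,-0.23,0],[-0.09,-0.23,0],[-0.09,-0.23,0],[-0.09,-0.23,0],[-0.09,-0.23,0],[0,0,0]], "turn": [[0,0,0],[0,0,0],[0,0,0],[0,0,0],[0,0,0],[0,0,0],[0,0,0],[0,0,0],[0,0,0],[0,0,0],[0,0,0],[0,0,0],[0,0,0],[0,0,0]]}}

```text
time_s: 12.35
eef_pos: [0.5631, -0.1486, 0.034]
tcp_rot: [[0.212, 0.934, -0.288], [0.531, -0.358, -0.768], [-0.821, 0.01, -0.571]]
contact_force: [-0.0, 0.1, 0.0]
width: 0.0347
grip_force: 0.1
```

{"name": "send_rows", "arguments": {"fingers": [0.41,0.41,0.41,0.41], "dp": [[-0.06,-0.14,0],[-0.06,-0.14,0],[-0.03,-0.08,0],[0,0,0]], "turn": [[0,0,0],[0,0,0],[0,0,0],[0,0,0]]}}

```text
time_s: 12.75
eef_pos: [0.5588, -0.1587, 0.0345]
tcp_rot: [[0.214, 0.934, -0.286], [0.534, -0.357, -0.766], [-0.818, 0.012, -0.576]]
contact_force: [0.1, 16.8, 6.4]
width: 0.0352
grip_force: 10.3
```

```bash
python3 - <<'E'
from h import *
s=r.snapshot("scene")
a=cv2.resize(s["frame"][250:430,90:330],(800,600),interpolation=cv2.INTER_CUBIC)
x=r.state();print(x["eef_pos"],x["contact_force"])
cv2.imwrite("pics/f.png",a)
E
```

```text
[ 0.55882433 -0.15858861  0.03442105] [ 1.27883997 16.31623746  5.35097258]
```

View pics/f.png

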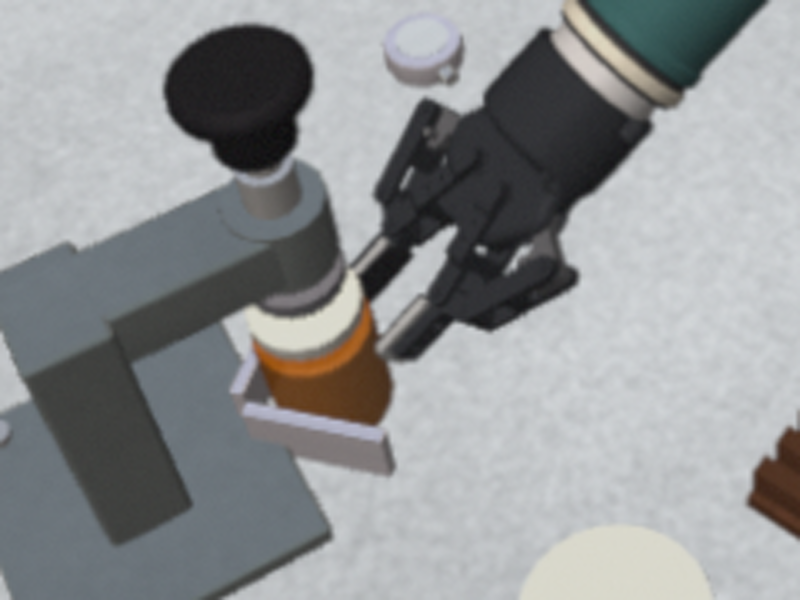

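The jar sits in the V under the pad and its amber base is behind the front fence at (330,430). The reaction is 17 N, mostly on one fence, so I'll wiggle sideways under light push to make sure it seats on both.

{"name": "send_rows", "arguments": {"fingers": [0.41,0.41,0.41], "dp": [[-0.05,0.02,0],[-0.05,0.02,0],[0,0,0]], "turn": [[0,0,0],[0,0,0],[0,0,0]]}}

```text
time_s: 13.1
eef_pos: [0.5565, -0.1587, 0.0355]
tcp_rot: [[0.214, 0.935, -0.282], [0.532, -0.354, -0.769], [-0.819, 0.014, -0.573]]
contact_force: [2.9, 7.3, 4.3]
width: 0.0346
grip_force: 7.1
```

{"name": "send_rows", "arguments": {"fingers": [0.41,0.41,0.41], "dp": [[0.05,-0.02,0],[0.05,-0.02,0],[0,0,0]], "turn": [[0,0,0],[0,0,0],[0,0,0]]}}

```text
time_s: 13.4
eef_pos: [0.5579, -0.1589, 0.0346]
tcp_rot: [[0.214, 0.934, -0.288], [0.533, -0.358, -0.767], [-0.819, 0.01, -0.574]]
contact_force: [-1.7, 15.8, 6.3]
width: 0.0347
grip_force: 9.8
```

{"name": "send_rows", "arguments": {"fingers": [0.41,0.41,0.41,0.41,0.41], "dp": [[-0.05,0.02,0],[-0.05,0.02,0],[-0.02,-0.045,0],[-0.01,-0.025,0],[0,0,0]], "turn": [[0,0,0],[0,0,0],[0,0,0],[0,0,0],[0,0,0]]}}

```text
time_s: 13.9
eef_pos: [0.5557, -0.1598, 0.0356]
tcp_rot: [[0.215, 0.935, -0.282], [0.534, -0.355, -0.767], [-0.818, 0.015, -0.576]]
contact_force: [2.5, 17.2, 8.0]
width: 0.0351
grip_force: 10.9
```

{"name": "send_rows", "arguments": {"fingers": [0.41,0.41,0.41,0.41,0.41,0.2,0,0,0,0,0,0,0,0,0,0], "dp": [[0.06,0.14,0],[0.11,0.28,0],[0.18,0.46,0],[0.26,0.65,0.1],[0.26,0.65,0.5],[0.13,0.4,0.8],[0,0,0.9],[0,0,0.9],[0,0,0.9],[0,0,0.9],[0,0,0.9],[0,0,0.7],[0,0,0],[0,0,0],[0,0,0],[0,0,0]], "turn": [[0,0,0],[0,0,0],[0,0,0],[0,0,0],[0,0,0],[0,0,0],[0,0,0],[0.071,-0.027,0],[0.071,-0.027,0],[0.071,-0.027,0],[0.071,-0.027,0],[0.071,-0.027,0],[0.071,-0.027,0],[0.071,-0.027,0],[0.071,-0.027,0],[0,0,0]]}}

```text
time_s: 15.5
eef_pos: [0.5924, -0.0617, 0.2991]
tcp_rot: [[0.368, 0.93, 0.003], [0.93, -0.368, -0.008], [-0.006, 0.006, -1.0]]
contact_force: [0.7, -0.1, -0.2]
width: 0.0001
grip_force: 0.0
```

```bash
python3 - <<'E'
from h import *
s=r.snapshot("scene");t=r.snapshot("top")
x=r.state();p=np.array(x["eef_pos"]);R=np.array(x["tcp_rot"]);print(p,R[:,2].round(3),x["width"],x["q"].round(1),x["contact_force"])
a=cv2.resize(s["frame"][150:390,90:330],(600,600),interpolation=cv2.INTER_CUBIC)
for l in(-.035,-.021,0):
    q=(proj(s,[p+R[:,2]*l])[0]-[90,150])*2.5;print(l,q.round());cv2.circle(a,tuple(int(v) for v in q),2,(0,0,255),-1)
cv2.imwrite("pics/i.png",a)
m=cv2.inRange(t["frame"],(0,0,0),(28,28,28));z=np.zeros_like(m);z[232:275,462:503]=m[232:275,462:503]
c=max(cv2.findContours(z,0,1)[0],key=cv2.contourArea);print(cv2.fitEllipse(cv2.convexHull(c)))
for z in(.24,.245,.25):print(plane(t,[(482.15,254.56)],z))
E
```

```text
[ 0.59266023 -0.05991999  0.29789659] [ 0.001 -0.009 -1.   ] -7.072788841958938e-05 [-7.8  4.2 95.8 -0.5 79.9 13.7] [-0.43624687  1.17142262  0.2953261 ]
-0.035 [350. 109.]
-0.021 [353. 129.]
0 [356. 158.]
((484.1822509765625, 254.81419372558594), (26.53354263305664, 30.947607040405273), 179.42547607421875)
[[ 0.55385311 -0.16941042  0.24      ]]
[[ 0.55339174 -0.16764578  0.245     ]]
[[ 0.55293037 -0.16588115  0.25      ]]
```

View pics/i.png

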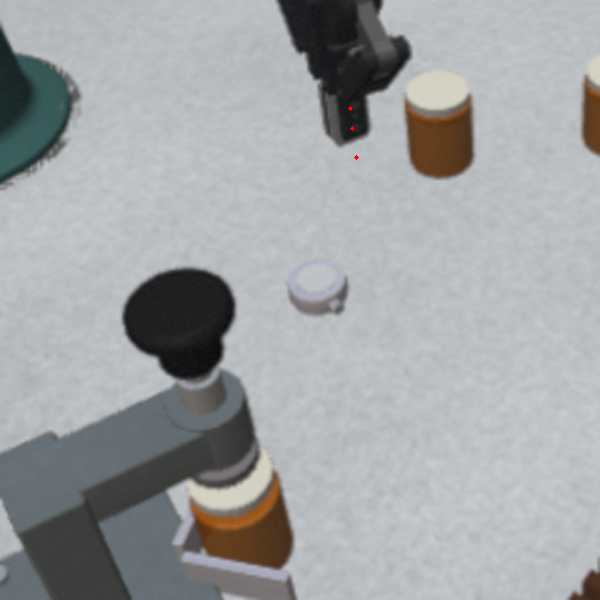

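The view shows the jar in the nest at (240,520) and the shut fingertip at (352,138), about 15 mm behind the TCP. Moving over the plunger head and descending in small steps.

{"name": "send_rows", "arguments": {"fingers": [0,0,0,0,0,0,0,0,0,0], "dp": [[-0.1,-0.3,0],[-0.2,-0.6,0],[-0.25,-0.7,0],[-0.25,-0.65,0],[-0.15,-0.4,0],[0,0,-0.4],[0,0,-0.4],[0,0,-0.3],[0,0,-0.1],[0,0,0]], "turn": [[0,0,0],[0,0,0],[0,0,0],[0,0,0],[0,0,0],[0,0,0],[0,0,0],[0,0,0],[0,0,0],[0,0,0]], "squeeze": 40}}

```text
time_s: 16.6
eef_pos: [0.5544, -0.1644, 0.2483]
tcp_rot: [[0.363, 0.932, -0.001], [0.932, -0.363, -0.007], [-0.007, 0.002, -1.0]]
contact_force: [0.1, 0.1, -0.4]
width: 0.0001
grip_force: 0.0
```

{"name": "send_rows", "arguments": {"fingers": [0,0,0,0,0], "dp": [[0,0,-0.1],[0,0,-0.1],[0,0,-0.1],[0,0,-0.1],[0,0,0]], "turn": [[0,0,0],[0,0,0],[0,0,0],[0,0,0],[0,0,0]]}}

```text
time_s: 17.1
eef_pos: [0.5551, -0.1656, 0.2339]
tcp_rot: [[0.364, 0.931, 0.002], [0.931, -0.364, -0.009], [-0.007, 0.005, -1.0]]
contact_force: [0.0, -0.5, 0.2]
width: -0.0002
grip_force: 0.0
```

{"name": "send_rows", "arguments": {"fingers": [0,0,0,0], "dp": [[0,-0.04,-0.1],[0,-0.04,-0.1],[0,0,0],[0,0,0]], "turn": [[0,0,0],[0,0,0],[0,0,0],[0,0,0]]}}

```text
time_s: 17.5
eef_pos: [0.5556, -0.1681, 0.2271]
tcp_rot: [[0.364, 0.931, 0.004], [0.931, -0.364, -0.007], [-0.005, 0.006, -1.0]]
contact_force: [-0.3, 4.1, 5.3]
width: 0.0001
grip_force: 2.6
```

{"name": "send_rows", "arguments": {"fingers": [0,0,0], "dp": [[0,0,-0.1],[0,0,0],[0,0,0]], "turn": [[0,0,0],[0,0,0],[0,0,0]]}}

```text
time_s: 17.8
eef_pos: [0.5557, -0.1681, 0.2233]
tcp_rot: [[0.364, 0.931, 0.004], [0.931, -0.364, -0.008], [-0.006, 0.007, -1.0]]
contact_force: [-0.7, 5.0, 5.6]
width: 0.0001
grip_force: 3.0
```

{"name": "send_rows", "arguments": {"fingers": [0,0,0], "dp": [[0,0,-0.1],[0,0,0],[0,0,0]], "turn": [[0,0,0],[0,0,0],[0,0,0]]}}

```text
time_s: 18.1
eef_pos: [0.5557, -0.1681, 0.2195]
tcp_rot: [[0.364, 0.931, 0.004], [0.931, -0.364, -0.008], [-0.006, 0.007, -1.0]]
contact_force: [-0.8, 4.5, 7.2]
width: 0.0001
grip_force: 3.4
```

{"name": "send_rows", "arguments": {"fingers": [0,0,0,0], "dp": [[0,0.05,-0.1],[0,0,-0.1],[0,0,0],[0,0,0]], "turn": [[0,0,0],[0,0,0],[0,0,0],[0,0,0]]}}

```text
time_s: 18.5
eef_pos: [0.5559, -0.1679, 0.2132]
tcp_rot: [[0.364, 0.931, 0.005], [0.931, -0.364, -0.011], [-0.009, 0.009, -1.0]]
contact_force: [-3.5, -0.8, 10.9]
width: 0.0001
grip_force: 5.8
```

{"name": "send_rows", "arguments": {"fingers": [0,0,0], "dp": [[0,0,-0.1],[0,0,0],[0,0,0]], "turn": [[0,0,0],[0,0,0],[0,0,0]]}}

```text
time_s: 18.8
eef_pos: [0.5559, -0.1679, 0.2097]
tcp_rot: [[0.364, 0.931, 0.006], [0.931, -0.364, -0.011], [-0.008, 0.009, -1.0]]
contact_force: [-3.7, 0.7, 13.9]
width: 0.0
grip_force: 6.7
```

{"name": "send_rows", "arguments": {"fingers": [0,0,0], "dp": [[0,0,-0.05],[0,0,0],[0,0,0]], "turn": [[0,0,0],[0,0,0],[0,0,0]]}}

```text
time_s: 19.1
eef_pos: [0.556, -0.1679, 0.2084]
tcp_rot: [[0.364, 0.931, 0.006], [0.931, -0.364, -0.011], [-0.008, 0.01, -1.0]]
contact_force: [-4.6, 0.3, 16.5]
width: -0.0
grip_force: 8.3
```

Stopper resistance is building. Continuing in 2 mm steps to the hard stop.

{"name": "send_rows", "arguments": {"fingers": [0,0,0], "dp": [[0,0,-0.06],[0,0,0],[0,0,0]], "turn": [[0,0,0],[0,0,0],[0,0,0]]}}

```text
time_s: 19.4
eef_pos: [0.5563, -0.168, 0.2084]
tcp_rot: [[0.364, 0.931, 0.007], [0.931, -0.364, -0.012], [-0.008, 0.011, -1.0]]
contact_force: [-9.7, 3.2, 25.5]
width: -0.0003
grip_force: 12.8
```

{"name": "send_rows", "arguments": {"fingers": [0,0,0], "dp": [[0,0,-0.05],[0,0,0],[0,0,0]], "turn": [[0,0,0],[0,0,0],[0,0,0]]}}

```text
time_s: 19.7
eef_pos: [0.5565, -0.1681, 0.2083]
tcp_rot: [[0.364, 0.931, 0.008], [0.931, -0.364, -0.012], [-0.008, 0.012, -1.0]]
contact_force: [-11.9, 3.7, 32.8]
width: -0.0001
grip_force: 16.4
```

{"name": "send_rows", "arguments": {"fingers": [0,0,0], "dp": [[0,0,-0.04],[0,0,0],[0,0,0]], "turn": [[0,0,0],[0,0,0],[0,0,0]]}}

```text
time_s: 20.0
eef_pos: [0.5567, -0.1682, 0.2083]
tcp_rot: [[0.364, 0.931, 0.009], [0.931, -0.364, -0.013], [-0.008, 0.013, -1.0]]
contact_force: [-14.7, 4.7, 39.0]
width: 0.0003
grip_force: 19.4
```

It stops dead at z 0.2083, which is 25 mm of travel. Releasing upward and backing away.

{"name": "send_rows", "arguments": {"fingers": [0,0,0,0,0,0,0,0,0,0,0,0,0,0,0,0,0], "dp": [[0,0,0.1],[0,0,0.1],[0,0,0.15],[0,0,0.2],[0,0,0.3],[0,0,0.5],[0,0,0.6],[0.1,0.4,0.5],[0.3,0.7,0.2],[0.3,0.8,0],[0.3,0.8,0],[0.2,0.8,0],[0,0.8,0],[0,0.8,0],[0,0.5,0],[0,0,0],[0,0,0]], "turn": [[0,0,0],[0,0,0],[0,0,0],[0,0,0],[0,0,0],[0,0,0],[0,0,0],[0,0,0],[0,0,0],[0,0,0],[0,0,0],[0,0,0],[0,0,0],[0,0,0],[0,0,0],[0,0,0],[0,0,0]]}}

```text
time_s: 21.7
eef_pos: [0.6027, 0.0572, 0.3037]
tcp_rot: [[0.363, 0.932, 0.001], [0.932, -0.363, -0.01], [-0.008, 0.005, -1.0]]
contact_force: [-0.5, -0.6, 0.4]
width: -0.0002
grip_force: 0.0
```

```bash
python3 - <<'E'
from h import *
s=r.snapshot("scene");print(r.state()["eef_pos"],r.state()["contact_force"])
cv2.imwrite("pics/j.png",cv2.resize(s["frame"][240:420,90:330],(800,600),interpolation=cv2.INTER_CUBIC))
E
```

```text
[0.60283467 0.05661896 0.30380191] [-0.25004832  0.63807136  0.73734895]
```

View pics/j.png

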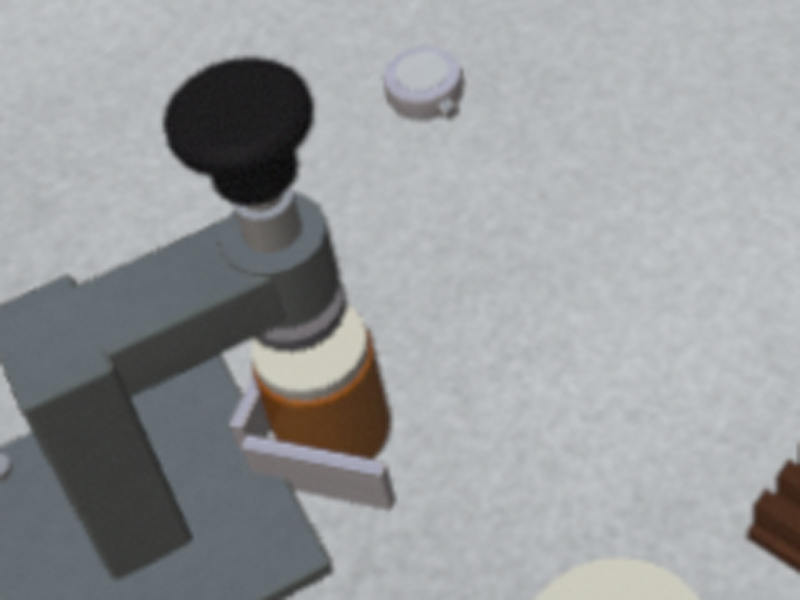

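The view shows the plunger back up at (240,115). The stopper is home with no gap at (315,385), and the jar is still in the nest at the same place as when it was pushed in.

```bash
python3 -c "
from station import r
print(r.job_done())"
```

```text
the job is handed in; nothing more can be done
None
```

The job is handed in (no verdict came back): the jar with the proud stopper stands in the nest with contact forces consistent with both fences, its stopper was pressed home at the hard stop with about 39 N vertical (about 42 N in all), and the plunger has sprung back up.

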